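# Fit the locking plate and the drive flange on the hub stand

### The job

On the hub stand on the wooden board, lower the flat locking plate over the shaft and the drive pin together until it lies flat on the shoulder, then lower the drive flange, hub up, over the same shaft and pin until it lies flat on the plate. Lower both parts under control, never drop them down the shaft, and leave the other tools, cans and tins where they are.

Things in the scene. Friction and masses are not known exactly. Their poses are not given: they have to be found in the camera images.
- board: Fixed wooden work board 600x203 mm on steel legs behind the socket rack, its top 145 mm above the cart, turned 0.327 rad; all task parts are on it. Origin on the cart (z 0) below it. A black stack of big sockets stands in a notch of its front edge, at -110, 27 mm in the board's frame: a solid column 48 mm thick up to 330 mm above the cart.
- middle_sockets: Rack of upright sockets between robot and board; its solid block is 160x550 mm, up to 171 mm above the cart, centred near x 0.427, y -0.016, its long side parallel to the board. The drawn tools in it stand taller, up to about 350 mm.
- stand: Hub stand fixed on the board: grey base 106x92x12 mm with 5 mm bolt heads. Origin on the board's top under the shaft axis (heights from there), z up, +x from the shaft to the drive pin, 44 mm away. Round shoulder 50 mm across to 32 mm; above it the shaft, 20 mm diameter, to 97 mm, its last 12 mm tapering. Pin 10 mm diameter to 60 mm, its last 6 mm tapering, with a 17 mm collar to 31.5 mm.
- stand_seat (a point): Point on the shaft axis at the top of the shoulder, where the underside of the locking plate rests (32 mm above the board). Axes as the stand's.
- stand_pin (a point): Point on the axis of the drive pin at the same height, 44 mm along the stand's +x from the shaft axis.
- plate_centre (a point): Locking plate: loose flat dark steel bar, 112x56x12 mm, 0.25 to 0.5 kg, with a 23.5 mm and a 13.5 mm through hole, lying flat on the board. This point is its middle, 6 mm above its underside; x along its length towards the smaller hole, y across its 56 mm width, z up. It can be gripped across the 56 mm width at the middle.
- plate_bore (a point): Centre of the plate's larger (shaft) hole at the underside, 22 mm from the plate's middle on its -x side. Axes as the plate's.
- plate_pinhole (a point): Centre of the plate's smaller (pin) hole at the underside, 22 mm from the plate's middle on its +x side.
- flange_hub (a point): Half-way up the hub of the drive flange, on its axis, 29 mm above the underside: grip two opposite sides of the hub here. The hub is a round hollow boss 40 mm across, from 12 to 46 mm above the underside. x points to the ear, z up.
- flange_bore (a point): Centre of the flange's bore at the underside of the disc. Axes as the flange's.
- flange_pinhole (a point): Centre of the flange's pin hole at the underside, 44 mm from the bore along the flange's +x.
- plate: The locking plate as a body; origin in the middle of its underside, axes as for its centre.
- flange: Drive flange: loose aluminium part, 0.2 to 0.42 kg, standing hub up on the board: disc 68 mm across and 12 mm thick, with an ear 34 mm wide that reaches 64 mm from the axis, and the hub on top. A 23.6 mm bore runs through disc and hub, a 13.5 mm pin hole through the ear. Origin on the bore axis at the underside, +x to the ear.
- spanner: Bystander, to be left where it is: small combination spanner, 162x30x7 mm, lying across the board, long axis x. Origin at its underside.
- spark_plug: Bystander, to be left where it is: spark plug, 78 mm long, 22 mm high, lying on the board. Origin at its underside.
- tape_roll: Bystander, to be left where it is: roll of black tape, 62 mm across, 18 mm high, lying flat at the back right of the board. Origin at its underside.
- pliers: Bystander, to be left where it is: pliers, 142 mm long, 12 mm high, lying at the right end of the cart. Origin at its underside.
- spray_can: Bystander, to be left where it is: spray can, 62 mm across, 214 mm tall, standing on the cart to the right of the board. Origin at its underside.
- hex_key: Bystander, to be left where it is: black hex key, 95x35x6 mm, lying near the back left corner of the board. Origin at its underside.
- tin: Bystander, to be left where it is: open round tin, 73 mm across, 42 mm high, standing on the cart in front of the socket rack, to the right. Origin at its underside.

How it is judged:
By the outcome, as a careful person would: the job done as asked, in the order asked, and still so for the second after the job is handed in, with the robot touching nothing.
It also fails if it takes over 70 s, if anything falls off the work surface, if the arm or the gripper's body presses on something with over 40 N, if the wrist force passes 120 N, or if a joint passes its speed limit or range.

### The arm

A 6-joint arm with a two-finger parallel gripper is mounted at the origin on a cart in front of the work surface, level with it; the furniture and walls round the work are solid. World frame = base frame: x ahead of the robot, y to its left, z up, the work surface at z = 0. Lengths are in m, angles in rad, forces in N, time in s.
With the tool pointing down it reaches from about 0.35 to 0.85 m from the base axis. Payload 8.1 kg.
Tool frame: the origin (TCP) lies at the very end of the fingers, on their centre line; the grasp point (between the pads) lies 19 mm behind it; z points along the fingers, y is the line along which they close (so a half turn about z gives the same grasp; the last joint's range is limited). The gripper opens to 93 mm and grips with 3 to 60 N. Pads are 15 mm wide; open, the fingers measure 128 mm over their backs; the gripper's body (75 mm by 188 mm) begins 65 mm behind the grasp point.
Start: joints at [-1.374, 0.13, 1.488, -0, 1.523, -0.085], TCP at [0.167, -0.576, 0.194] pointing down, gripper open.
Joint ranges: [-2.96, 2.96], [-0.89, 2.26], [0.02, 2.5], [-1.34, 4.48], [0, 2.73], [-2.66, 2.66]. Speed limits (rad/s): [2.39, 2.39, 2.79, 3.14, 3.14, 3.14].

### API

Orientations are given as a rotation vector (axis times angle).
In Python, from plant import read_state, eyes, workorder gives the robot as it stands. The module is installed in compiled form; this text tells all that it offers.
- The arm moves only by the tool play_rows, never from a script. Its argument "targets" is one flat list of numbers, 4 for each row, row after row: the shift along the tool's x, y, z in cm, then the turn about the tool's z in degrees. In form: [dx, dy, dz, roll, dx, dy, dz, roll, ...]. A call has 1 to 8 rows; each row is the pose to reach, as a shift and turn from the pose commanded when the call began, along the tool's axes at that moment; what a row does not reach only later rows make up. A row lasts 1/12 s, in which the tool goes at most 41.7 mm and 7.16 degrees, less where a joint would pass 70% of its speed; a pose out of reach is approached as far as the arm can. A call with a gripper value outside its range is refused whole. "grip" is the finger opening in cm, from 0 to 9.3, set as the call begins (left out, the last holds). The fingers move at their own pace and stop on an object; "grip_force" is the grip in N (left out, the last holds). Time passes only in rows, so rows that repeat a pose let the fingers close. It gives the time, the measured TCP pose, the force, the opening and the grip force at its end, in the units of the state.
- read_state(): the state, without advancing time (a new reading comes with each control period).
- eyes.read_camera(name): name is "scene" or "top"; returns a dict with "image" (400x640x3 uint8, red, green, blue), "vfov" (degrees; the focal length in pixels is half the picture's height over the tangent of half this angle, whatever the lens; pixels are square), "cx", "cy" (the principal point, pixels), "cam_to_world" (4x4, takes a point from camera to world coordinates). Camera axes: x right, y up, looking along -z (the intrinsics and any distortion apply to the point x, -y, -z); pixel columns grow to the right and rows downward; lengths in m; the calibration is good to about 2 mm. A picture is of the moment at which its call begins. There is no depth.
- workorder.close_job(): hands the job in; it is judged then, once.
The state is a dict: "t": time; "q": joint angles; "dq": joint speeds; "joint_torque": joint torques, N m; "tool_pos": TCP position; "orientation": TCP orientation; "force": force on the tool from outside, world axes, zero at the start; "wrist_torque": the same for the moment, N m; "opening": finger opening in m; "gripper_force": force on a finger pad.
Only numpy, scipy, OpenCV 4.12 (cv2) and the standard library are available. Lean on these libraries where they do the work, as an engineer would, in place of code of your own. Each camera call takes 0.05 s, during which the arm holds its last target. There are 200 camera calls.

## Working session

There is one attempt and no reset: what is moved stays moved. The work goes in short steps, Python scripts to look and compute and a tool call to move; the robot and the scene stay as the last step left them, time stands still between calls to the robot, and variables do not carry over. Pictures are saved under pics/ and viewed, at most 10 in all, crops included, and the job is handed in when it is done.

Besides the shell and the picture viewer there is one more tool, called after "Emit:" in YAML: its name, and indented under it one key for each argument. play_rows: Moves the arm, as the interface text tells. Its arguments: {"type":"object","properties":{"targets":{"type":"array"},"grip":{"type":"number"},"grip_force":{"type":"number"}},"required":["targets"]}

```bash
mkdir -p pics; python3 - <<'E'
from plant import read_state, eyes
import cv2,json
s=read_state();print(s)
for n in("scene","top"):
    c=eyes.read_camera(n);cv2.imwrite(f"pics/{n}0.png",c["image"][:,:,::-1])
    print(n,{k:(v.tolist() if hasattr(v,'tolist') else v) for k,v in c.items() if k!="image"})
E
```

```text
{'t': 0.0, 'q': array([-1.37443462e+00,  1.31163569e-01,  1.48925894e+00,  2.06337044e-05,
        1.52300752e+00, -8.53671726e-02]), 'dq': array([ 0.00126765,  0.00042887,  0.00040061,  0.00035941,  0.00045671,
       -0.00017401]), 'joint_torque': array([-2.17404981e-03, -5.59844255e+01, -4.91764784e+01,  7.64400093e-02,
        3.51790572e-02, -1.57385034e-04]), 'tool_pos': array([ 0.16673899, -0.5757313 ,  0.19329723]), 'orientation': array([-3.10865788e+00, -4.40817315e-01,  1.27693852e-04]), 'force': array([-0.28744201,  0.00267084,  0.03878604]), 'wrist_torque': array([ 0.0225483 , -0.01065542, -0.05435677]), 'gripper_force': 0.0, 'opening': 0.0932286578332457}
scene {'vfov': 48.106225955237385, 'cx': 321.9508991853551, 'cy': 205.4354401984036, 'cam_to_world': [[0.34934360324095703, -0.5832250246432183, 0.7333536783193647, 1.396156381508714], [0.9367519102856657, 0.19957428320280707, -0.28751689352147997, -0.3717121979466075], [0.021328512624677564, 0.7874126466561248, 0.6160571551692391, 0.811200690055582], [0.0, 0.0, 0.0, 1.0]]}
top {'vfov': 43.2301634816595, 'cx': 321.1495586987618, 'cy': 202.2952127516329, 'cam_to_world': [[-0.005453135710685384, 0.995132176727907, -0.09839824262505308, 0.48444883499699914], [-0.9999147396279132, -0.0042587655973758826, 0.012344083215423643, -0.026928525778677964], [0.011864939349341101, 0.09845716711527186, 0.995070555015006, 1.3395030570370774], [0.0, 0.0, 0.0, 1.0]]}
```

View pics/top0.png

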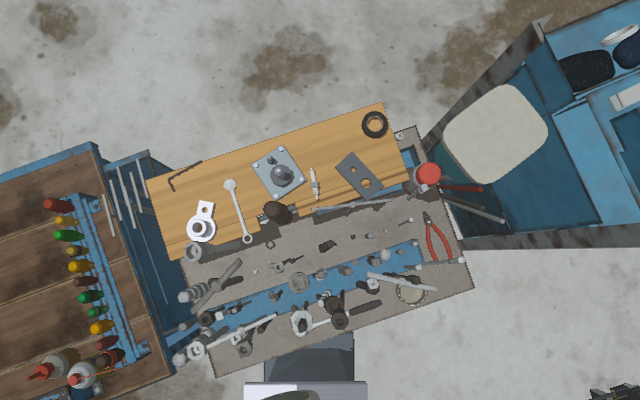

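View pics/scene0.png

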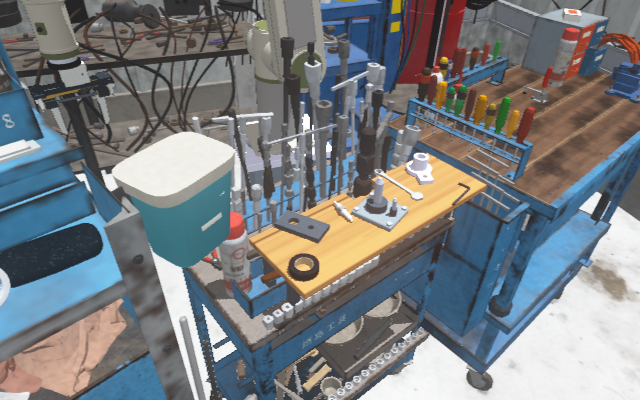

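The top view shows the plate near (358,176), the stand near (280,172) and the flange near (202,225). In the scene view, the plate is at (302,227), the stand at (380,205) and the flange at (420,168). I'll enlarge these areas.

```bash
python3 - <<'E'
import cv2,numpy as np
t=cv2.imread("pics/top0.png");s=cv2.imread("pics/scene0.png")
def crop(im,x,y,w=66,h=74,k=4):
    c=cv2.resize(im[y:y+h,x:x+w],None,fx=k,fy=k,interpolation=cv2.INTER_CUBIC)
    for i in range(0,w,10):cv2.putText(c,str(x+i),(i*k,8),0,.3,(0,0,255));cv2.line(c,(i*k,10),(i*k,14),(0,0,255))
    for j in range(10,h,10):cv2.putText(c,str(y+j),(0,j*k+4),0,.3,(0,0,255));cv2.line(c,(20,j*k),(24,j*k),(0,0,255))
    return c
a=np.hstack([crop(t,327,140),crop(t,247,138),crop(t,172,190)])
b=np.hstack([crop(s,270,195),crop(s,348,165),crop(s,390,140)])
cv2.imwrite("pics/crops.png",np.vstack([a,b]));print(a.shape)
E
```

```text
(296, 792, 3)
```

View pics/crops.png

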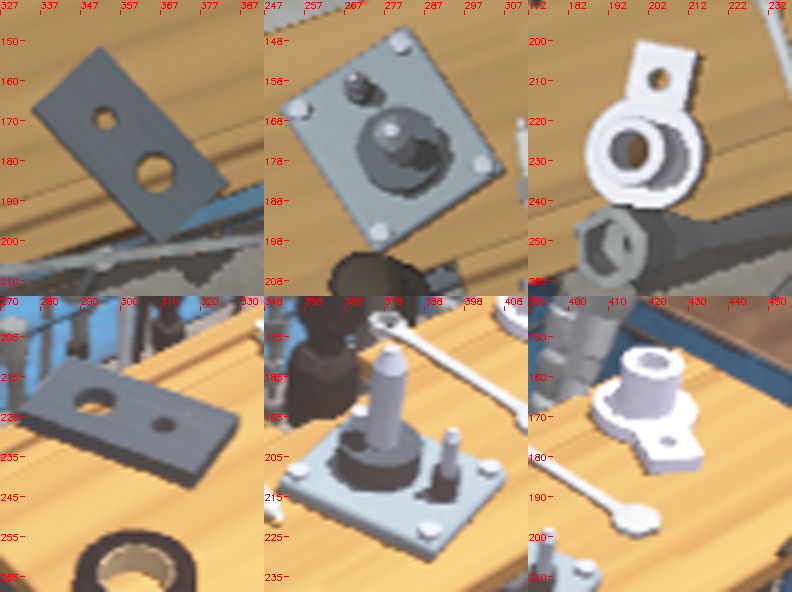

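The crops give clear hole and shaft positions in both views. I'll triangulate them using the known heights.

```bash
cat > h.py <<'E'
import numpy as np
from scipy.optimize import least_squares
from scipy.spatial.transform import Rotation as R
C={'scene':(48.106225955237385,321.9508991853551,205.4354401984036,[[0.34934360324095703,-0.5832250246432183,0.7333536783193647,1.396156381508714],[0.9367519102856657,0.19957428320280707,-0.28751689352147997,-0.3717121979466075],[0.021328512624677564,0.7874126466561248,0.6160571551692391,0.811200690055582]]),
'top':(43.2301634816595,321.1495586987618,202.2952127516329,[[-0.005453135710685384,0.995132176727907,-0.09839824262505308,0.48444883499699914],[-0.9999147396279132,-0.0042587655973758826,0.012344083215423643,-0.026928525778677964],[0.011864939349341101,0.09845716711527186,0.995070555015006,1.3395030570370774]])}
def proj(n,p):
    v,cx,cy,T=C[n];T=np.array(T);f=200/np.tan(np.radians(v/2))
    q=T[:,:3].T@(np.array(p)-T[:,3]);return np.array([cx+f*q[0]/-q[2],cy-f*q[1]/-q[2]])
def fit(obs,x0,z0=.145):
    # obs: (cam,(u,v),(lx,ly,lz))
    def w(x,l):c,s=np.cos(x[2]),np.sin(x[2]);return [x[0]+c*l[0]-s*l[1],x[1]+s*l[0]+c*l[1],z0+l[2]]
    g=lambda x:np.concatenate([proj(n,w(x,l))-uv for n,uv,l in obs])
    r=least_squares(g,x0,loss='soft_l1');return r.x,g(r.x).reshape(-1,2).round(1).tolist()
E
python3 - <<'E'
from h import *
P=[('top',(366,183),(-.022,0,.012)),('top',(353.5,169.75),(.022,0,.012)),('scene',(294.25,221.5),(-.022,0,.012)),('scene',(310.75,227.25),(.022,0,.012)),('top',(359.8,176.4),(0,0,.012))]
S=[('top',(278.5,170.5),(0,0,.097)),('top',(270.25,157.5),(.044,0,.06)),('top',(282,175.5),(0,0,.032)),('scene',(380,178.5),(0,0,.097)),('scene',(395.25,199.25),(.044,0,.06))]
F=[('top',(198.5,228),(0,0,.046)),('top',(204.5,209.75),(.044,0,.012)),('top',(201,228.75),(0,0,.012)),('scene',(421,156),(0,0,.046)),('scene',(424.75,176.25),(.044,0,.012))]
for n,o,x0 in(('plate',P,[.55,-.1,.8]),('stand',S,[.55,.05,.8]),('flange',F,[.45,.2,0])):
    for k in('both','top','scene'):
        x,r=fit([a for a in o if k in('both',a[0])],x0);print(n,k,x.round(4),np.degrees(x[2]).round(1),r)
E
```

```text
plate both [ 0.6639 -0.1326  0.7357] 42.2 [[-0.2, -0.3], [-0.4, -0.7], [-1.1, -1.2], [-0.6, -0.8], [-0.4, -0.5]]
plate top [ 0.6627 -0.1334  0.743 ] 42.6 [[0.1, 0.1], [-0.1, -0.1], [-0.0, -0.0]]
plate scene [ 0.6677 -0.132   0.7291] 41.8 [[-0.3, -0.2], [0.3, 0.2]]
stand both [0.6641 0.0522 0.5529] 31.7 [[0.3, -0.3], [-0.4, -0.9], [-1.2, -0.7], [-0.7, -1.2], [-1.0, -1.3]]
stand top [0.6628 0.0509 0.5656] 32.4 [[0.8, 0.3], [-0.1, -0.2], [-0.7, -0.2]]
stand scene [0.6693 0.0516 0.564 ] 32.3 [[0.1, 0.1], [-0.1, -0.1]]
flange both [ 0.5415  0.2388 -0.1519] -8.7 [[-0.6, -0.4], [-0.1, -0.0], [0.2, -0.4], [-0.6, -0.5], [-0.2, -0.8]]
flange top [ 0.5408  0.2383 -0.1426] -8.2 [[-0.4, -0.1], [-0.0, 0.3], [0.5, -0.1]]
flange scene [ 0.5448  0.2389 -0.1842] -10.6 [[0.0, 0.1], [-0.0, -0.1]]
```

```bash
cat >> h.py <<'E'
def tri(ut,us):
    r=least_squares(lambda p:np.r_[proj('top',p)-ut,proj('scene',p)-us],[.5,0,.3]);return r.x.round(3),r.fun.round(1)
def at(n,uv,z):
    return least_squares(lambda p:proj(n,[*p,z])-uv,[.5,0]).x.round(4)
E
python3 - <<'E'
import cv2,numpy as np
from h import *
t=cv2.imread("pics/top0.png");s=cv2.imread("pics/scene0.png")
def crop(im,x,y,w,h,k):
    c=cv2.resize(im[y:y+h,x:x+w],None,fx=k,fy=k,interpolation=cv2.INTER_CUBIC)
    for i in range(0,w,20):cv2.putText(c,str(x+i),(int(i*k),8),0,.3,(0,0,255))
    for j in range(20,h,20):cv2.putText(c,str(y+j),(0,int(j*k)+4),0,.3,(0,0,255))
    return c
a=crop(t,170,195,265,95,3);b=crop(s,180,25,265,103,3)
cv2.imwrite("pics/tall.png",np.vstack([a,b]))
print('col',at('top',(277,211),.33),'can',at('top',(428,173),.214),'tape',at('top',(374,124),.163),'plug',at('top',(315,184),.15))
bx=np.array([.327]);
E
```

```text
col [0.5671 0.0491] can [ 0.6612 -0.2827] tape [ 0.7877 -0.1684] plug [ 0.6458 -0.0273]
```

View pics/tall.png

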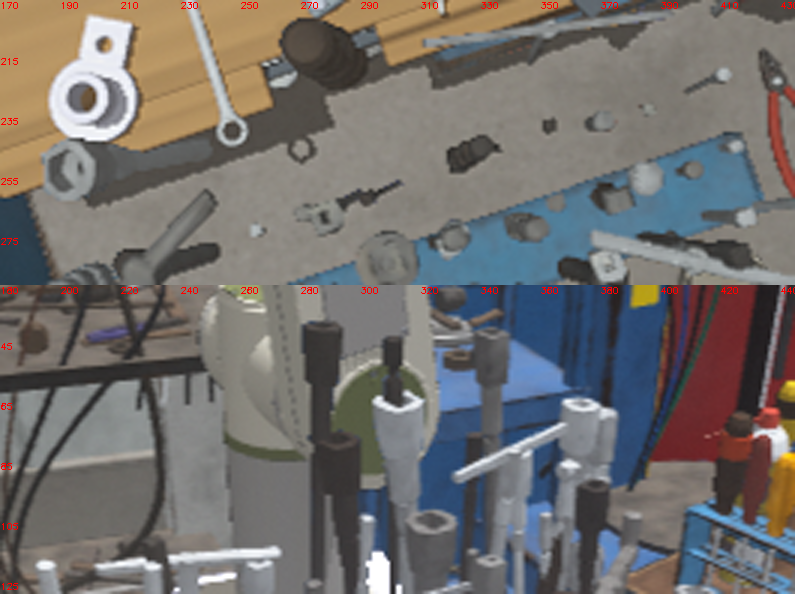

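```bash
python3 - <<'E'
from h import *
print('grey near flange')
for us in((411,128),(412,125),(408,110),(386,190)):print(us,*tri((194,251),us))
print('bar L')
for us in((273,114),(272,118),(330,128)):print(us,*tri((313,209),us))
print('bar R')
for us in((212,124),(195,118)):
  for ut in((395,203),(410,200)):print(us,ut,*tri(ut,us))
print('T end')
print(*tri((240,261),(334,83)),*tri((213,284),(372,65)))
E
```

```text
grey near flange
(411, 128) [0.488 0.233 0.246] [ 0.3  0.1  0.4 -0. ]
(412, 125) [0.489 0.232 0.255] [-0.3 -0.1 -0.3  0. ]
(408, 110) [0.487 0.219 0.3  ] [ 1.   0.5  1.4 -0.1]
(386, 190) [0.472 0.25  0.032] [13.4  6.8 17.3 -1.1]
bar L
(273, 114) [ 0.548 -0.079  0.361] [28.8 10.1 34.5  1.1]
(272, 118) [ 0.549 -0.081  0.351] [29.3 10.3 34.9  1.1]
(330, 128) [ 0.569 -0.027  0.331] [2.1 0.8 2.5 0. ]
bar R
(212, 124) (395, 203) [ 0.566 -0.232  0.367] [25.8  6.3 28.   2.9]
(212, 124) (410, 200) [ 0.575 -0.248  0.375] [19.6  4.6 21.   2.3]
(195, 118) (395, 203) [ 0.562 -0.246  0.378] [34.4  7.9 37.3  4.2]
(195, 118) (410, 200) [ 0.57  -0.261  0.385] [28.2  6.2 30.2  3.6]
T end
[0.454 0.083 0.378] [17.1  7.5 24.  -0.5] [0.424 0.152 0.403] [ 4.6  2.2  7.  -0.3]
```

```bash
python3 - <<'E'
from h import *
for ut in((313,209),(311,210)):
  for us in((332,126),(334,127)):print(ut,us,*tri(ut,us))
for ut in((385,203),(395,202),(405,199)):print(ut,*tri(ut,(272,143)))
import cv2,numpy as np
t=cv2.imread("pics/top0.png");s=cv2.imread("pics/scene0.png")
def crop(im,x,y,w,h,k):
    c=cv2.resize(im[y:y+h,x:x+w],None,fx=k,fy=k,interpolation=cv2.INTER_CUBIC)
    for i in range(0,w,20):cv2.putText(c,str(x+i),(int(i*k),8),0,.3,(0,0,255))
    for j in range(20,h,20):cv2.putText(c,str(y+j),(0,int(j*k)+4),0,.3,(0,0,255))
    return c
a=crop(t,295,165,160,70,5);b=crop(s,185,100,200,60,4)
cv2.imwrite("pics/bar.png",np.vstack([a,b]))
E
```

```text
(313, 209) (332, 126) [ 0.569 -0.025  0.336] [1.2 0.5 1.4 0. ]
(313, 209) (334, 127) [ 0.57  -0.023  0.334] [0.2 0.1 0.3 0. ]
(311, 210) (332, 126) [ 0.567 -0.023  0.334] [1.8 0.7 2.1 0. ]
(311, 210) (334, 127) [ 0.568 -0.021  0.332] [0.8 0.3 1.  0. ]
(385, 203) [ 0.582 -0.17   0.326] [0.5 0.1 0.5 0. ]
(395, 202) [ 0.586 -0.18   0.331] [-3.8 -1.1 -4.1 -0.3]
(405, 199) [ 0.594 -0.191  0.338] [-7.9 -2.2 -8.5 -0.7]
```

View pics/bar.png

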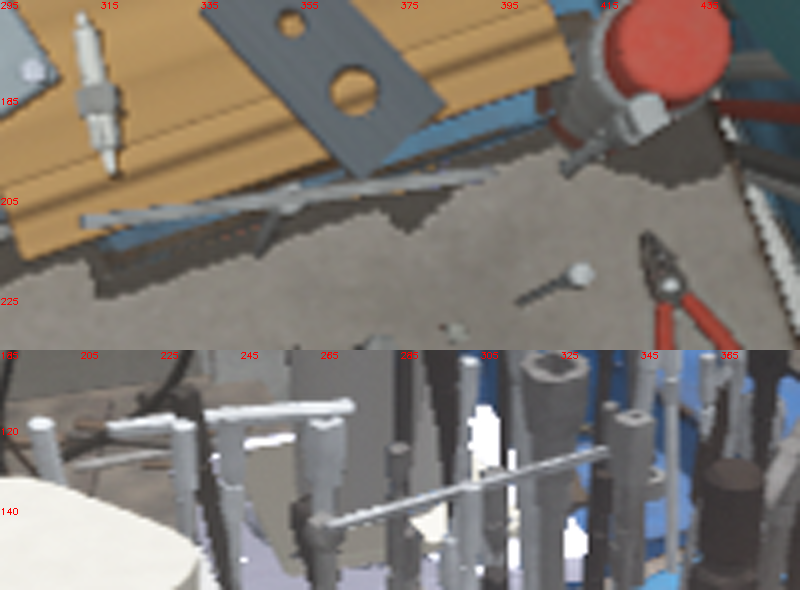

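The T-bar above the board's front edge runs from about (.569,-.023,.333) to (.583,-.175,.327). The gripper's body would graze it in a middle grip. So I'll grip the plate about 15 mm towards its pin hole, with the fingers slightly off-centre away from the bar.

```bash
cat >> h.py <<'E'
def rel(x,y,z,psi):
    from plant import read_state
    s=read_state();Q=R.from_rotvec(s['orientation']);M=Q.as_matrix()
    cur=np.degrees(np.arctan2(M[1,0],M[0,0]));d=M.T@(np.array([x,y,z])-s['tool_pos'])*100
    print('tilt',M[:,2].round(3),'psi',cur.round(2),'pos',s['tool_pos'].round(4),'-> rel cm',d.round(2),'roll',round((cur-psi+180)%360-180,2),'F',s['force'].round(1),'open',round(s['opening'],4),'t',round(s['t'],2))
E
python3 -c "
from h import *
rel(.25,-.5,.43,42.4)"
```

```text
tilt [-0.     0.002 -1.   ] psi 16.14 pos [ 0.1667 -0.5758  0.1934] -> rel cm [ 10.11  -5.   -23.65] roll -26.26 F [ 0.4 -0.4 -0.2] open 0.093 t 0.1
```

Emit:
play_rows:
  targets: [0,0,-23.6,-13,0,0,-23.6,-26.3,0,0,-23.6,-26.3,0,0,-23.6,-26.3,0,0,-23.6,-26.3,0,0,-23.6,-26.3,0,0,-23.6,-26.3,0,0,-23.6,-26.3]
  grip: 9.3

```text
t: 0.77
tool_pos: [0.167, -0.5771, 0.4325]
orientation: [2.925, 1.136, -0.001]
force: [-0.8, 0.2, -0.7]
opening: 0.0931
gripper_force: 0.0
```

```bash
python3 -c "
from h import *
rel(.6805,-.1288,.43,42.4)"
```

```text
tilt [ 0.001 -0.004 -1.   ] psi 42.44 pos [ 0.167  -0.5771  0.4325] -> rel cm [68.14  1.57  0.12] roll 0.04 F [-0.8  0.2 -0.7] open 0.0931 t 0.77
```

Emit:
play_rows:
  targets: [34,0.8,0,0,34,0.8,0,0,34,0.8,0,0,34,0.8,0,0,34,0.8,0,0,34,0.8,0,0,34,0.8,0,0,34,0.8,0,0]

```text
t: 1.43
tool_pos: [0.4189, -0.3552, 0.4278]
orientation: [-2.925, -1.136, 0.002]
force: [-0.1, -0.2, 0.8]
opening: 0.0928
gripper_force: 0.0
```

Emit:
play_rows:
  targets: [34,0.8,0,0,34,0.8,0,0,34,0.8,0,0,34,0.8,0,0,34,0.8,0,0,34,0.8,0,0,34,0.8,0,0,34,0.8,0,0]

```text
t: 2.1
tool_pos: [0.6701, -0.1363, 0.4275]
orientation: [-2.926, -1.136, 0.005]
force: [0.7, 0.8, 0.7]
opening: 0.0926
gripper_force: 0.0
```

Emit:
play_rows:
  targets: [1,0,0,0,1,0,0,0,1,0,0,0,1,0,0,0]

```text
t: 2.43
tool_pos: [0.6758, -0.1324, 0.4295]
orientation: [-2.929, -1.136, 0.002]
force: [-0.2, -0.1, 0.3]
opening: 0.0925
gripper_force: 0.0
```

```bash
python3 -c "
from h import *
rel(.6805,-.1288,.24,42.4)"
```

```text
tilt [-0.002 -0.    -1.   ] psi 42.39 pos [ 0.6758 -0.1324  0.4295] -> rel cm [ 0.61  0.07 18.95] roll -0.01 F [-0.2 -0.1  0.3] open 0.0925 t 2.43
```

Emit:
play_rows:
  targets: [0.6,0.1,4,0,0.6,0.1,7,0,0.6,0.1,10,0,0.6,0.1,13,0,0.6,0.1,16,0,0.6,0.1,18,0,0.6,0.1,19,0,0.6,0.1,19,0]

```text
t: 3.1
tool_pos: [0.6795, -0.1292, 0.2377]
orientation: [-2.927, -1.133, 0.006]
force: [-0.8, 0.6, 0.2]
opening: 0.0928
gripper_force: 0.0
```

```bash
cat > look.py <<'E'
import sys,cv2,numpy as np
from plant import eyes
# look.py name tx ty w h k  sx sy w h k
def crop(im,x,y,w,h,k):
    c=cv2.resize(im[y:y+h,x:x+w],None,fx=k,fy=k,interpolation=cv2.INTER_CUBIC)
    for i in range(0,w,10):cv2.putText(c,str(x+i),(i*k,8),0,.3,(0,0,255))
    for j in range(10,h,10):cv2.putText(c,str(y+j),(0,j*k+4),0,.3,(0,0,255))
    return c
n=sys.argv[1];v=list(map(int,sys.argv[2:]))
ims=[cv2.cvtColor(eyes.read_camera(c)["image"],cv2.COLOR_RGB2BGR) for c in("top","scene")]
cv2.imwrite(f"pics/{n}.png",np.hstack([crop(ims[0],*v[:5]),crop(ims[1],*v[5:])]))
E
python3 look.py g1 310 120 100 110 4 250 140 95 110 4
python3 -c "
from h import *
rel(.6805,-.1288,.148,42.4)"
```

```text
tilt [ 0.002 -0.    -1.   ] psi 42.37 pos [ 0.6816 -0.1291  0.2421] -> rel cm [-0.07 -0.11  9.41] roll -0.03 F [ 0.2 -0.2 -0.1] open 0.093 t 3.2
```

View pics/g1.png

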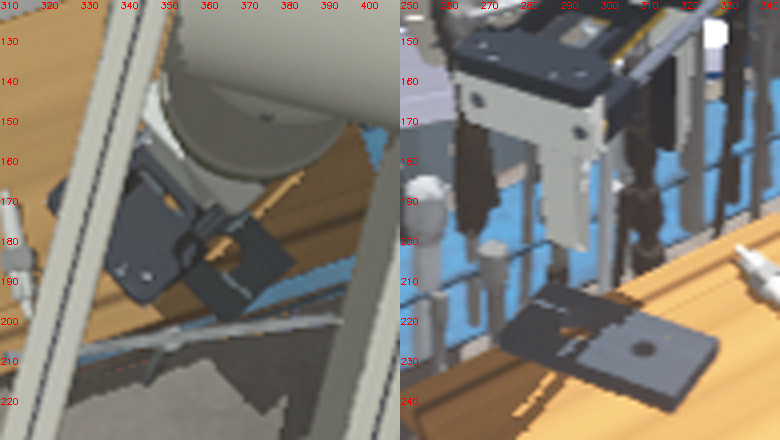

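The scene view shows the near finger's tip at (285–297, 202) and the plate below it, clear of the T-bar. I'll check that tip against its predicted position to find the camera's bias.

```bash
python3 - <<'E'
from h import *
p=np.array([.6816,-.1291,.2421]);a=np.radians(42.4);X=np.array([np.cos(a),np.sin(a),0]);Y=np.array([np.sin(a),-np.cos(a),0])
for dx in(-.0075,.0075):
  for dy in(.0465,.064):print(dx,dy,proj('scene',p+X*dx+Y*dy).round(1))
c=p*[1,1,0]
for n in('scene','top'):
  for l in(-.037,.007):print(n,proj(n,[*(p+X*l)[:2],.157]).round(1))
E
```

```text
-0.0075 0.0465 [291.4 208.3]
-0.0075 0.064 [287.  213.1]
0.0075 0.0465 [297.8 210.5]
0.0075 0.064 [293.5 215.3]
scene [291.2 222.7]
scene [308.4 228.9]
top [368.5 179.9]
top [355.8 166.3]
```

Emit:
play_rows:
  targets: [0,0,2,0,0,0,4,0,0,0,6,0,0,0,7.5,0,0,0,8.5,0,0,0,8.9,0,0,0,9.0,0,0,0,9.0,0]

```text
t: 3.87
tool_pos: [0.6825, -0.1283, 0.152]
orientation: [2.928, 1.137, 0.003]
force: [0.1, -0.1, -0.6]
opening: 0.0928
gripper_force: 0.0
```

```bash
python3 -c "
from h import *
rel(.6805,-.1288,.1485,42.4)"
```

```text
tilt [ 0.002 -0.    -1.   ] psi 42.44 pos [ 0.6825 -0.1283  0.152 ] -> rel cm [-0.18 -0.1   0.35] roll 0.04 F [ 0.1 -0.1 -0.6] open 0.0928 t 3.87
```

Emit:
play_rows:
  targets: [0,0,0.3,0,0,0,0.3,0,0,0,0.3,0,0,0,0.3,0,0,0,0.3,0,0,0,0.3,0,0,0,0.3,0,0,0,0.3,0]
  grip: 4
  grip_force: 15

```text
t: 4.53
tool_pos: [0.6817, -0.128, 0.1473]
orientation: [-2.929, -1.137, 0.0]
force: [-0.1, -0.0, -0.5]
opening: 0.0442
gripper_force: 0.0
```

Emit:
play_rows:
  targets: [0,0,0,0,0,0,0,0,0,0,0,0,0,0,0,0]
  grip_force: 50

```text
t: 4.87
tool_pos: [0.6817, -0.128, 0.1473]
orientation: [-2.928, -1.137, 0.0]
force: [0.0, -0.2, -0.4]
opening: 0.0399
gripper_force: 0.0
```

The fingers closed to 40 mm without gripping the plate, so I'll take a look.

```bash
python3 look.py g2 310 120 100 110 4 250 160 95 110 4
```

```text
(no output)
```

View pics/g2.png

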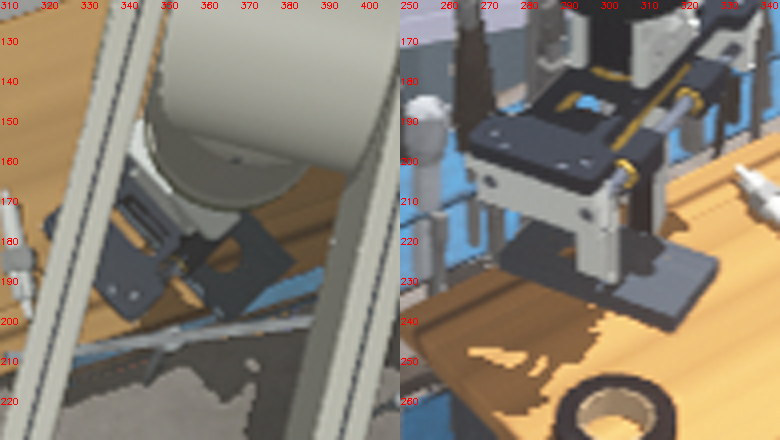

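```bash
python3 - <<'E'
from h import *
a=np.radians(42.4);X=np.array([np.cos(a),np.sin(a),0]);Y=np.array([np.sin(a),-np.cos(a),0])
for p,g in((np.array([.6817,-.128,.1473]),.02),(np.array([.6816,-.1291,.2421]),.0465)):
 for dz in(0,.01,.02):
  for dy in(g,g+.0175):print(g,dz,round(dy,4),[proj('scene',p+[0,0,dz]+X*dx+Y*dy).round(1).tolist() for dx in(-.011,.011)])
E
python3 -c "
from h import *
rel(.6805,-.1288,.1485,42.4)"
```

```text
0.02 0 0.02 [[297.4, 234.8], [306.1, 238.0]]
0.02 0 0.0375 [[293.5, 239.5], [302.2, 242.7]]
0.02 0.01 0.02 [[297.4, 231.4], [306.1, 234.6]]
0.02 0.01 0.0375 [[293.4, 236.1], [302.2, 239.3]]
0.02 0.02 0.02 [[297.3, 227.9], [306.1, 231.1]]
0.02 0.02 0.0375 [[293.3, 232.6], [302.2, 235.9]]
0.0465 0 0.0465 [[289.9, 207.8], [299.3, 211.0]]
0.0465 0 0.064 [[285.5, 212.5], [295.0, 215.9]]
0.0465 0.01 0.0465 [[289.8, 203.9], [299.2, 207.2]]
0.0465 0.01 0.064 [[285.3, 208.6], [294.9, 212.0]]
0.0465 0.02 0.0465 [[289.7, 200.0], [299.2, 203.2]]
0.0465 0.02 0.064 [[285.2, 204.7], [294.8, 208.0]]
tilt [-0.  0. -1.] psi 42.45 pos [ 0.6817 -0.128   0.1473] -> rel cm [-0.14 -0.03 -0.12] roll 0.05 F [-0.1 -0.6 -0.1] open 0.0401 t 4.97
```

The fingers closed above the plate, so the real tips sit about 20 mm higher than the reported TCP. I'll reopen and step down gently, watching the force.

Emit:
play_rows:
  targets: [0,0,0,0,0,0,0,0,0,0,0,0,0,0,0,0,0,0,0,0,0,0,0,0,0,0,0,0,0,0,0,0]
  grip: 9.3

```text
t: 5.63
tool_pos: [0.6817, -0.128, 0.1473]
orientation: [-2.929, -1.137, -0.0]
force: [-1.0, 0.4, 0.1]
opening: 0.0888
gripper_force: 0.0
```

Emit:
play_rows:
  targets: [0,0,0.2,0,0,0,0.4,0,0,0,0.6,0,0,0,0.8,0,0,0,0.8,0]

```text
t: 6.05
tool_pos: [0.6813, -0.1279, 0.1385]
orientation: [-2.928, -1.137, 0.001]
force: [1.3, -0.3, -0.6]
opening: 0.0932
gripper_force: 0.0
```

Emit:
play_rows:
  targets: [0,0,0.15,0,0,0,0.3,0,0,0,0.45,0,0,0,0.5,0,0,0,0.5,0]

```text
t: 6.47
tool_pos: [0.6816, -0.128, 0.1341]
orientation: [-2.928, -1.137, 0.001]
force: [-0.3, 0.8, -0.5]
opening: 0.093
gripper_force: 0.0
```

Emit:
play_rows:
  targets: [0,0,0.1,0,0,0,0.2,0,0,0,0.3,0,0,0,0.3,0,0,0,0.3,0]

```text
t: 6.88
tool_pos: [0.6817, -0.128, 0.1312]
orientation: [-2.928, -1.137, 0.0]
force: [-0.6, 0.8, -0.0]
opening: 0.0931
gripper_force: 0.0
```

Emit:
play_rows:
  targets: [0,0,0.1,0,0,0,0.2,0,0,0,0.3,0,0,0,0.3,0,0,0,0.3,0]

```text
t: 7.3
tool_pos: [0.6817, -0.128, 0.1282]
orientation: [-2.928, -1.137, 0.0]
force: [0.0, 0.3, 0.5]
opening: 0.0927
gripper_force: 0.0
```

Emit:
play_rows:
  targets: [0,0,0.1,0,0,0,0.2,0,0,0,0.2,0,0,0,0.2,0]

```text
t: 7.63
tool_pos: [0.6817, -0.128, 0.1262]
orientation: [-2.928, -1.137, 0.0]
force: [0.5, -0.5, 0.1]
opening: 0.0928
gripper_force: 0.0
```

Emit:
play_rows:
  targets: [0,0,0.1,0,0,0,0.2,0,0,0,0.2,0,0,0,0.2,0]

```text
t: 7.97
tool_pos: [0.6817, -0.128, 0.1242]
orientation: [-2.928, -1.137, 0.0]
force: [0.3, -0.1, -0.2]
opening: 0.0928
gripper_force: 0.0
```

```bash
python3 look.py g3 310 120 100 110 4 250 160 95 110 4
python3 -c "
from h import *
rel(.6805,-.1288,.1485,42.4)"
```

```text
tilt [ 0.  0. -1.] psi 42.45 pos [ 0.6818 -0.128   0.1244] -> rel cm [-0.14 -0.03 -2.41] roll 0.05 F [0.1 0.3 0.8] open 0.0929 t 8.07
```

View pics/g3.png

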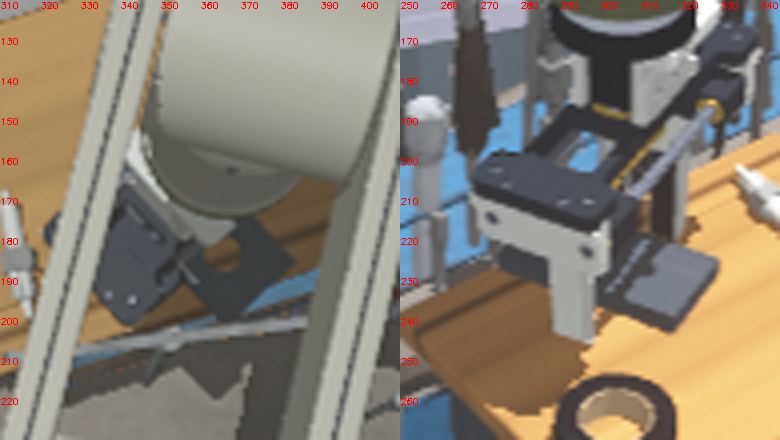

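The fingers now straddle the plate, with the near tip at (293,244) close to the board. I'll close again.

Emit:
play_rows:
  targets: [0,0,0,0,0,0,0,0,0,0,0,0,0,0,0,0,0,0,0,0,0,0,0,0,0,0,0,0,0,0,0,0]
  grip: 4
  grip_force: 15

```text
t: 8.73
tool_pos: [0.6816, -0.1278, 0.1243]
orientation: [-2.928, -1.137, 0.0]
force: [-1.3, 2.7, 1.9]
opening: 0.0559
gripper_force: 15.0
```

Emit:
play_rows:
  targets: [0,0,0,0,0,0,0,0,0,0,0,0,0,0,0,0]
  grip_force: 50

```text
t: 9.07
tool_pos: [0.6818, -0.128, 0.1244]
orientation: [-2.928, -1.137, -0.0]
force: [-1.4, 1.4, 1.2]
opening: 0.0554
gripper_force: 50.0
```

Gripped at 55.4 mm. Lifting now.

Emit:
play_rows:
  targets: [0,0,-0.5,0,0,0,-1.5,0,0,0,-3.5,0,0,0,-6,0,0,0,-9,0,0,0,-12,0,0,0,-13.5,0,0,0,-13.5,0]

```text
t: 9.73
tool_pos: [0.6841, -0.1289, 0.2664]
orientation: [2.923, 1.135, 0.012]
force: [1.3, -0.1, -1.3]
opening: 0.0553
gripper_force: 49.9
```

```bash
python3 -c "
from h import *
rel(.6965,.0728,.258,32.4)"
```

```text
tilt [ 0.009 -0.003 -1.   ] psi 42.43 pos [ 0.6841 -0.1289  0.2664] -> rel cm [ 14.52 -14.06   0.8 ] roll 10.03 F [ 1.3 -0.1 -1.3] open 0.0553 t 9.73
```

Emit:
play_rows:
  targets: [2,-1.9,0,1,4.5,-4.3,0,3,7,-6.6,0,5,9.5,-9,0,7,12,-11.3,0,9,13.8,-13,0,10,14.6,-13.8,0,10,14.6,-13.8,0,10]

```text
t: 10.4
tool_pos: [0.6957, 0.0752, 0.2577]
orientation: [-3.014, -0.883, 0.003]
force: [0.1, -0.5, -2.3]
opening: 0.0552
gripper_force: 49.9
```

```bash
python3 look.py p1 230 120 95 120 4 345 120 95 120 4
python3 -c "
from h import *
rel(.6965,.0728,.258,32.4)"
```

```text
tilt [-0.001 -0.001 -1.   ] psi 32.49 pos [0.6961 0.0717 0.2583] -> rel cm [ 0.1  -0.07  0.03] roll 0.09 F [-0.5 -0.8 -3.1] open 0.0555 t 10.5
```

View pics/p1.png

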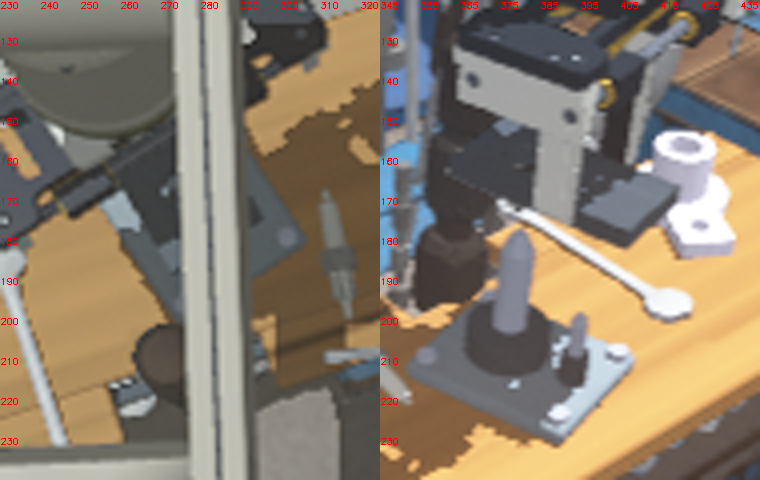

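In the scene view the plate is held flat above the stand. Its near underside corner is at about (407,182), the shaft tip at about (379,178) and the pin tip at about (394,199). I'll locate its silhouette edges by code.

```bash
python3 - <<'E'
from h import *
from plant import eyes,read_state
import cv2
im=eyes.read_camera('scene')['image'];cv2.imwrite('pics/p2.png',im[:,:,::-1])
s=read_state();p=s['tool_pos'];print(p.round(4))
a=np.radians(32.45);X=np.array([np.cos(a),np.sin(a),0]);Y=np.array([np.sin(a),-np.cos(a),0])
c=p-X*.0164+[0,0,.0206]
for z in(0,.012):print(z,[(sx,sy,proj('scene',c+X*.056*sx+Y*.028*sy+[0,0,z]).round(1).tolist()) for sx in(-1,1) for sy in(-1,1)])
d=im.astype(int);
for u in list(range(396,420,2)):
    print(u,[(v,*d[v,u]) for v in range(170,190) if abs(d[v,u].sum()-d[v+1,u].sum())>60])
E
```

```text
[0.6962 0.0709 0.2586]
0 [(-1, -1, [373.7, 153.1]), (-1, 1, [360.2, 163.5]), (1, -1, [417.9, 170.3]), (1, 1, [405.3, 181.9])]
0.012 [(-1, -1, [374.2, 148.6]), (-1, 1, [360.7, 158.9]), (1, -1, [418.7, 165.6]), (1, 1, [406.1, 177.2])]
396 [(170, np.int64(77), np.int64(76), np.int64(79)), (173, np.int64(107), np.int64(113), np.int64(121)), (178, np.int64(104), np.int64(88), np.int64(77)), (180, np.int64(236), np.int64(188), np.int64(124)), (181, np.int64(239), np.int64(226), np.int64(207)), (183, np.int64(236), np.int64(238), np.int64(241)), (184, np.int64(152), np.int64(143), np.int64(140)), (185, np.int64(150), np.int64(113), np.int64(80))]
398 [(173, np.int64(120), np.int64(127), np.int64(139)), (174, np.int64(95), np.int64(97), np.int64(105)), (178, np.int64(83), np.int64(76), np.int64(74)), (179, np.int64(168), np.int64(132), np.int64(94)), (181, np.int64(234), np.int64(184), np.int64(119)), (182, np.int64(241), np.int64(214), np.int64(176)), (184, np.int64(242), np.int64(243), np.int64(246)), (185, np.int64(186), np.int64(184), np.int64(187)), (186, np.int64(148), np.int64(116), n
[... 2032 characters left out ...]
10), np.int64(120)), (176, np.int64(169), np.int64(144), np.int64(134))]
416 [(171, np.int64(88), np.int64(84), np.int64(89)), (172, np.int64(138), np.int64(138), np.int64(151)), (173, np.int64(239), np.int64(238), np.int64(247)), (176, np.int64(166), np.int64(161), np.int64(176)), (178, np.int64(146), np.int64(116), np.int64(95)), (180, np.int64(208), np.int64(156), np.int64(97))]
418 [(170, np.int64(124), np.int64(121), np.int64(132)), (171, np.int64(231), np.int64(229), np.int64(241)), (176, np.int64(237), np.int64(236), np.int64(246)), (177, np.int64(214), np.int64(211), np.int64(229)), (182, np.int64(151), np.int64(119), np.int64(97)), (184, np.int64(217), np.int64(163), np.int64(101))]
```

The held plate shows up in the scene view where the TCP predicts it, to within 0.3 px. To get all the bodies at sub-pixel accuracy, I'll fit their known contours to image gradients in both first pictures.

```bash
cat > cf.py <<'E'
from h import *
import cv2
from scipy.ndimage import map_coordinates
from scipy.optimize import minimize
def grad(im):
    g=[cv2.GaussianBlur(im[:,:,c].astype(np.float32),(0,0),.8) for c in range(3)]
    gx=np.stack([cv2.Sobel(c,cv2.CV_32F,1,0) for c in g]);gy=np.stack([cv2.Sobel(c,cv2.CV_32F,0,1) for c in g]);return gx,gy
def circ(r,z,cx=0):
    t=np.linspace(0,2*np.pi,73);return np.c_[cx+r*np.cos(t),r*np.sin(t),0*t+z]
def poly(pts):
    o=[np.linspace(a,b,15) for a,b in zip(pts[:-1],pts[1:])];return o
def cyl(r,z0,z1,cx,cam,x):  # silhouette lines
    P=np.array(C[cam][3])[:,3];d=np.array([P[0]-x[0],P[1]-x[1]]);t=np.arctan2(d[1],d[0])-x[2]
    D=np.hypot(*d);b=np.arccos(r/D)
    return [np.linspace([cx+r*np.cos(t+s*b),r*np.sin(t+s*b),z0],[cx+r*np.cos(t+s*b),r*np.sin(t+s*b),z1],25) for s in(-1,1)]
def model(k,cam,x):
    if k=='plate':
        q=[(-.056,-.028,.012),(.056,-.028,.012),(.056,.028,.012),(-.056,.028,.012),(-.056,-.028,.012)]
        return poly(np.array(q))+[circ(.01175,.012,-.022),circ(.00675,.012,.022)]
    if k=='stand': return cyl(.01,.036,.083,0,cam,x)+cyl(.005,.034,.053,.044,cam,x)+[circ(.025,.032)]
    if k=='flange':
        t=np.linspace(.6,2*np.pi-.6,60);d=np.c_[.034*np.cos(t),.034*np.sin(t),0*t+.012]
        return [d,circ(.02,.046),circ(.0118,.046),circ(.00675,.012,.044)]+poly(np.array([(.036,-.017,.012),(.064,-.017,.012),(.064,.017,.012),(.036,.017,.012)]))
def score(x,k,cam,G,z0):
    gx,gy=G;tot=[];c,s=np.cos(x[2]),np.sin(x[2])
    v,cx,cy,T=C[cam];T=np.array(T);f=200/np.tan(np.radians(v/2))
    for L in model(k,cam,x):
        W=np.c_[x[0]+c*L[:,0]-s*L[:,1],x[1]+s*L[:,0]+c*L[:,1],z0+L[:,2]]
        q=(W-T[:,3])@T[:,:3];uv=np.c_[cx-f*q[:,0]/q[:,2],cy+f*q[:,1]/q[:,2]]
        d=np.diff(uv,axis=0);m=(uv[1:]+uv[:-1])/2;l=np.linalg.norm(d,axis=1);n=np.c_[-d[:,1],d[:,0]]/l[:,None]
        g=0
        for ch in range(3):
            g=np.maximum(g,abs(map_coordinates(gx[ch],[m[:,1],m[:,0]],order=1)*n[:,0]+map_coordinates(gy[ch],[m[:,1],m[:,0]],order=1)*n[:,1]))
        tot.append((np.minimum(g,150)*l).sum()/l.sum())
    return -np.mean(tot)
def cfit(k,cams,G,x0,z0=.145,r=.005):
    fn=lambda x:sum(score(x,k,c,G[c],z0) for c in cams)
    best=min(((fn([x0[0]+a,x0[1]+b,x0[2]+w]),a,b,w) for a in np.arange(-r,r+.0001,.0015) for b in np.arange(-r,r+.0001,.0015) for w in(-.03,0,.03)))
    x=np.array(x0)+best[1:]
    o=minimize(fn,x,method='Nelder-Mead',options=dict(initial_simplex=[x,x+[.001,0,0],x+[0,.001,0],x+[0,0,.02]],xatol=1e-5,fatol=1e-3));return o.x.round(4),round(-o.fun/len(cams),1)
E
python3 - <<'E'
from cf import *
G={c:grad(cv2.imread(f'pics/{c}0.png')) for c in('top','scene')}
for k,x0 in(('plate',[.664,-.1326,.737]),('stand',[.665,.0515,.5655]),('flange',[.5415,.2385,-.15])):
    for cams in(['top'],['scene'],['top','scene']):print(k,cams,*cfit(k,cams,G,x0))
G['scene']=grad(cv2.imread('pics/p2.png'));print('stand now',*cfit('stand',['scene'],G,[.665,.0515,.5655]))
p=[.6962,.0709];a=np.radians(32.45)
print('held exp',np.array(p)-.0164*np.array([np.cos(a),np.sin(a)]),*cfit('plate',['scene'],G,[.6824,.0621,a],z0=.2792))
E
```

```text
plate ['top'] [ 0.6623 -0.132   0.7454] 129.9
plate ['scene'] [ 0.6642 -0.1324  0.7241] 131.8
plate ['top', 'scene'] [ 0.6637 -0.1318  0.7278] 129.5
stand ['top'] [0.6589 0.0446 0.6384] 87.5
stand ['scene'] [0.6643 0.0532 0.6008] 135.8
stand ['top', 'scene'] [0.6633 0.0518 0.5757] 104.0
flange ['top'] [ 0.5442  0.2433 -0.2467] 142.9
flange ['scene'] [ 0.5432  0.2414 -0.2332] 141.6
flange ['top', 'scene'] [ 0.5439  0.2422 -0.2486] 141.3
stand now [0.6653 0.0524 0.6237] 119.7
held exp [0.6823607  0.06210036] [0.6837 0.0599 0.5708] 68.3
```

```bash
python3 - <<'E'
from cf import *
B=[at('top',u,.162) for u in((281.5,148.25),(255.75,164.75),(276,196),(301.5,178.5))]
K=[at('top',u,.157) for u in((282.25,144.5),(251.75,166.75),(274.75,200),(307.25,181))]
for Q in(B,K):
    Q=np.array(Q);print(Q.tolist(),[(round(np.hypot(*d)*1e3,1),round(np.degrees(np.arctan2(d[1],d[0]))%90,1)) for d in(np.roll(Q,-1,0)-Q)],Q.mean(0))
import cf
def m2(k,cam,x):
    q=[(-.053+x[3],-.046,.012),(.053+x[3],-.046,.012),(.053+x[3],.046,.012),(-.053+x[3],.046,.012),(-.053+x[3],-.046,.012)]
    return poly(np.array(q))+cyl(.01,.036,.083,0,cam,x)+cyl(.005,.034,.053,.044,cam,x)+[circ(.025,.032)]
cf.model=m2
G={c:grad(cv2.imread(f'pics/{c}0.png')) for c in('top','scene')}
for cams in(['top'],['scene'],['top','scene']):
  fn=lambda x:sum(score(x,'s',c,G[c],.145) for c in cams)
  best=min((minimize(fn,[.664,.052,w,o],method='Nelder-Mead',options=dict(initial_simplex=np.array([.664,.052,w,o])+np.vstack([np.zeros(4),np.diag([.003,.003,.02,.003])]),xatol=1e-5,fatol=1e-3)) for w in(.55,.6) for o in(0,.006,.012,.018)),key=lambda r:r.fun)
  print(cams,best.x.round(4),best.fun)
E
```

```text
[[0.7298, 0.0516], [0.6905, 0.1122], [0.6162, 0.0643], [0.6574, 0.0044]] [(np.float64(72.2), np.float64(33.0)), (np.float64(88.4), np.float64(32.8)), (np.float64(72.7), np.float64(34.5)), (np.float64(86.4), np.float64(33.1))] [0.673475 0.058125]
[[0.7399, 0.0502], [0.6866, 0.1222], [0.6073, 0.0675], [0.6521, -0.009]] [(np.float64(89.6), np.float64(36.5)), (np.float64(96.3), np.float64(34.6)), (np.float64(88.7), np.float64(30.4)), (np.float64(105.9), np.float64(34.0))] [0.671475 0.057725]
['top'] [0.6574 0.0491 0.5473 0.019 ] -112.07730076015041
['scene'] [0.666  0.0523 0.5687 0.0121] -139.12315572224958
['top', 'scene'] [0.6633 0.0518 0.5758 0.0135] -244.1072673913415
```

Emit:
play_rows:
  targets: [0.15,-0.15,0,-0.5,0.15,-0.15,0.5,-0.5,0.15,-0.15,1.5,-0.5,0.15,-0.15,2.5,-0.5,0.15,-0.15,3.2,-0.5,0.15,-0.15,3.4,-0.5,0.15,-0.15,3.4,-0.5,0.15,-0.15,3.4,-0.5]

```text
t: 11.22
tool_pos: [0.6967, 0.0744, 0.2251]
orientation: [-3.013, -0.891, 0.001]
force: [-0.5, 0.3, -1.8]
opening: 0.0553
gripper_force: 49.9
```

```bash
python3 -c "
from h import *
rel(.6965,.0730,.215,33)"
```

```text
tilt [-0. -0. -1.] psi 32.95 pos [0.6967 0.0744 0.2251] -> rel cm [-0.09  0.11  1.01] roll -0.05 F [-0.5  0.3 -1.8] open 0.0553 t 11.22
```

Emit:
play_rows:
  targets: [-0.1,0.1,0,0,-0.1,0.1,0.2,0,-0.1,0.1,0.4,0,-0.1,0.1,0.6,0,-0.1,0.1,0.8,0,-0.1,0.1,1.0,0,-0.1,0.1,1.0,0,-0.1,0.1,1.0,0]

```text
t: 11.88
tool_pos: [0.6963, 0.073, 0.215]
orientation: [-3.013, -0.891, 0.001]
force: [-0.1, 0.1, -2.4]
opening: 0.0557
gripper_force: 49.9
```

Emit:
play_rows:
  targets: [0,0,0.2,0,0,0,0.4,0,0,0,0.6,0,0,0,0.8,0,0,0,1.0,0,0,0,1.0,0]

```text
t: 12.38
tool_pos: [0.6962, 0.073, 0.2045]
orientation: [-3.012, -0.891, 0.001]
force: [0.2, 0.2, -2.5]
opening: 0.0558
gripper_force: 49.9
```

Emit:
play_rows:
  targets: [0,0,0.2,0,0,0,0.4,0,0,0,0.6,0,0,0,0.8,0,0,0,1.0,0,0,0,1.0,0]

```text
t: 12.88
tool_pos: [0.6962, 0.073, 0.1946]
orientation: [-3.012, -0.891, 0.001]
force: [0.1, 0.3, -2.7]
opening: 0.0554
gripper_force: 49.9
```

Emit:
play_rows:
  targets: [0,0,0.2,0,0,0,0.4,0,0,0,0.6,0,0,0,0.8,0,0,0,1.0,0,0,0,1.2,0,0,0,1.3,0,0,0,1.3,0]

```text
t: 13.55
tool_pos: [0.6963, 0.073, 0.1819]
orientation: [-3.013, -0.891, 0.001]
force: [0.2, 0.3, -2.3]
opening: 0.0554
gripper_force: 49.9
```

Emit:
play_rows:
  targets: [0,0,0.1,0,0,0,0.2,0,0,0,0.3,0,0,0,0.4,0,0,0,0.5,0,0,0,0.5,0]

```text
t: 14.05
tool_pos: [0.6964, 0.073, 0.177]
orientation: [-3.013, -0.891, 0.001]
force: [-1.1, 1.1, -3.1]
opening: 0.0552
gripper_force: 49.9
```

Emit:
play_rows:
  targets: [0,0,0.2,0,0,0,0.4,0,0,0,0.6,0,0,0,0.8,0,0,0,1.0,0,0,0,1.2,0,0,0,1.4,0,0,0,1.4,0]

```text
t: 14.72
tool_pos: [0.6962, 0.073, 0.1626]
orientation: [-3.012, -0.891, 0.001]
force: [-0.7, -0.7, -2.1]
opening: 0.0552
gripper_force: 49.9
```

Emit:
play_rows:
  targets: [0,0,0.1,0,0,0,0.2,0,0,0,0.3,0,0,0,0.4,0,0,0,0.5,0,0,0,0.5,0]

```text
t: 15.22
tool_pos: [0.6964, 0.073, 0.158]
orientation: [-3.013, -0.891, 0.001]
force: [0.0, -0.0, -2.4]
opening: 0.0553
gripper_force: 49.9
```

Emit:
play_rows:
  targets: [0,0,0.05,0,0,0,0.1,0,0,0,0.15,0,0,0,0.2,0,0,0,0.2,0,0,0,0.2,0]

```text
t: 15.72
tool_pos: [0.6966, 0.073, 0.1565]
orientation: [3.013, 0.891, 0.0]
force: [0.3, -0.3, -1.7]
opening: 0.0552
gripper_force: 49.9
```

Emit:
play_rows:
  targets: [0,0,0.05,0,0,0,0.1,0,0,0,0.1,0,0,0,0.1,0]

```text
t: 16.05
tool_pos: [0.6967, 0.0731, 0.1562]
orientation: [3.012, 0.891, 0.001]
force: [-3.5, 0.4, 4.8]
opening: 0.0552
gripper_force: 49.9
```

Seated: contact was felt at the expected height. I'll release the plate and rise.

Emit:
play_rows:
  targets: [0,0,0,0,0,0,0,0,0,0,0,0,0,0,0,0,0,0,0,0,0,0,0,0]
  grip: 8.5
  grip_force: 15

```text
t: 16.55
tool_pos: [0.6965, 0.073, 0.1551]
orientation: [-3.013, -0.891, 0.0]
force: [0.1, -0.9, 0.2]
opening: 0.085
gripper_force: 0.0
```

Emit:
play_rows:
  targets: [0,0,-1,0,0,0,-3,0,0,0,-6,0,0,0,-10,0,0,0,-14,0,0,0,-18,0,0,0,-21,0,0,0,-21,0]

```text
t: 17.22
tool_pos: [0.6983, 0.0731, 0.3764]
orientation: [3.009, 0.89, 0.021]
force: [-0.4, 0.2, 0.7]
opening: 0.0849
gripper_force: 0.0
```

```bash
python3 - <<'E'
from cf import *
from plant import eyes
rel(.5439,.2422,.36,-13.5)
im=eyes.read_camera('scene')['image'][:,:,::-1];cv2.imwrite('pics/f0.png',im)
G={'scene':grad(im)}
print('plate seated',*cfit('plate',['scene'],G,[.683,.064,.576],z0=.177))
print('flange',*cfit('flange',['scene'],G,[.5435,.2415,-.24]))
G={c:grad(cv2.imread(f'pics/{c}0.png')) for c in('top','scene')}
for w in(-.15,-.2,-.25):print(w,score([.5439,.2422,w],'flange','top',G['top'],.145),cfit('flange',['top','scene'],G,[.542,.239,w],r=.003))
F=[('top',(198.1,227.6),(0,0,.046)),('top',(204.1,209.4),(.044,0,.012)),('top',(200.6,228.4),(0,0,.012)),('scene',(420.6,155.6),(0,0,.046)),('scene',(424.4,175.9),(.044,0,.012))]
print(fit(F,[.54,.24,-.2]))
E
```

```text
tilt [ 0.014  0.    -1.   ] psi 32.95 pos [0.6983 0.0731 0.3764] -> rel cm [ -3.77 -22.6    1.43] roll 46.45 F [-0.4  0.2  0.7] open 0.0849 t 17.22
plate seated [0.6832 0.0633 0.5339] 88.7
flange [ 0.5432  0.2414 -0.2344] 141.7
-0.15 -136.0126402871082 (array([ 0.5439,  0.2422, -0.2489]), np.float64(141.3))
-0.2 -141.82039930252068 (array([ 0.5439,  0.2422, -0.2484]), np.float64(141.3))
-0.25 -141.7494545745698 (array([ 0.5439,  0.2422, -0.2485]), np.float64(141.3))
(array([ 0.54179853,  0.23926341, -0.157996  ]), [[-0.4, -0.1], [0.3, 0.2], [0.5, -0.2], [-0.0, -0.1], [0.3, -0.4]])
```

The plate is seated (fit (.683,.063), as intended). My two flange estimates differ by 3 mm, so I'll fit each rim separately.

```bash
python3 - <<'E'
import cf
from cf import *
G={c:grad(cv2.imread(f'pics/{c}0.png')) for c in('top','scene')}
M={'hubrim':lambda:[circ(.02,.046)],'hubin':lambda:[circ(.0118,.046)],'pin':lambda:[circ(.00675,.012)],'disc':lambda:[circ(.034,.012)]}
for n,f in M.items():
    cf.model=lambda k,c,x:f()
    x0=[.543,.2405,0] if n!='pin' else [.586,.2315,0]
    for cams in(['top'],['scene'],['top','scene']):
        fn=lambda x:sum(score([*x,0],'',c,G[c],.145) for c in cams)
        b=min((fn([x0[0]+i,x0[1]+j]),i,j) for i in np.arange(-.008,.0081,.0005) for j in np.arange(-.008,.0081,.0005))
        print(n,cams,(np.array(x0[:2])+b[1:]).round(4),b[0])
E
```

```text
hubrim ['top'] [0.535  0.2485] -129.90158003780166
hubrim ['scene'] [0.5455 0.241 ] -149.95124187285407
hubrim ['top', 'scene'] [0.549  0.2405] -253.03510563888761
hubin ['top'] [0.541  0.2405] -150.00000000000006
hubin ['scene'] [0.54  0.241] -134.5257370667299
hubin ['top', 'scene'] [0.54  0.241] -284.5257370667299
pin ['top'] [0.585  0.2355] -150.00000000000006
pin ['scene'] [0.5865 0.231 ] -133.8772970668126
pin ['top', 'scene'] [0.5865 0.231 ] -283.8772970668126
disc ['top'] [0.547  0.2405] -140.70602946112646
disc ['scene'] [0.545 0.24 ] -122.02141594418859
disc ['top', 'scene'] [0.545 0.24 ] -261.806894477401
```

Emit:
play_rows:
  targets: [-0.4,-2.5,0,6,-1,-6,0,13,-1.6,-10,0,19,-2.2,-14,0,26,-2.8,-18,0,32,-3.3,-21,0,39,-3.6,-22.3,0,44.5,-3.6,-22.3,0,44.5]
  grip: 9.3

```text
t: 17.93
tool_pos: [0.5426, 0.2431, 0.3652]
orientation: [-3.125, 0.319, 0.001]
force: [0.5, 0.2, 0.8]
opening: 0.0928
gripper_force: 0.0
```

Emit:
play_rows:
  targets: [0,0,0,0,0,0,0,0,0,0,0,0]

```text
t: 18.18
tool_pos: [0.5456, 0.2395, 0.3646]
orientation: [3.125, -0.315, -0.001]
force: [0.0, 0.1, 0.2]
opening: 0.0929
gripper_force: 0.0
```

```bash
python3 -c "
from h import *
rel(.5445,.2405,.149,-11.5)"
```

```text
tilt [-0.001 -0.001 -1.   ] psi -11.52 pos [0.5456 0.2395 0.3646] -> rel cm [-0.11 -0.09 21.56] roll -0.02 F [0.  0.1 0.2] open 0.0929 t 18.18
```

Emit:
play_rows:
  targets: [-0.1,-0.1,3,0,-0.1,-0.1,6,0,-0.1,-0.1,9,0,-0.1,-0.1,12,0,-0.1,-0.1,14.5,0,-0.1,-0.1,16,0,-0.1,-0.1,16.5,0,-0.1,-0.1,16.5,0]

```text
t: 18.85
tool_pos: [0.5437, 0.2405, 0.1982]
orientation: [3.124, -0.317, -0.005]
force: [-0.4, 0.0, 0.9]
opening: 0.0931
gripper_force: 0.0
```

Emit:
play_rows:
  targets: [0,0,0.7,0,0,0,1.4,0,0,0,2.1,0,0,0,2.8,0,0,0,3.5,0,0,0,4.2,0,0,0,4.6,0,0,0,4.6,0]

```text
t: 19.52
tool_pos: [0.5434, 0.2415, 0.1528]
orientation: [3.125, -0.316, -0.003]
force: [0.0, -0.2, 0.6]
opening: 0.0932
gripper_force: 0.0
```

Emit:
play_rows:
  targets: [0,0,0.2,0,0,0,0.4,0,0,0,0.4,0,0,0,0.4,0]

```text
t: 19.85
tool_pos: [0.5443, 0.2418, 0.1505]
orientation: [-3.126, 0.316, -0.0]
force: [0.2, 0.1, -0.2]
opening: 0.0926
gripper_force: 0.0
```

Emit:
play_rows:
  targets: [0,0,0.2,0,0,0,0.2,0,0,0,0.2,0,0,0,0.2,0,0,0,0.2,0,0,0,0.2,0,0,0,0.2,0,0,0,0.2,0]
  grip: 2.5
  grip_force: 15

```text
t: 20.52
tool_pos: [0.5443, 0.2418, 0.1484]
orientation: [-3.126, 0.316, -0.0]
force: [0.2, 0.4, 0.3]
opening: 0.0445
gripper_force: 0.0
```

Emit:
play_rows:
  targets: [0,0,0,0,0,0,0,0,0,0,0,0,0,0,0,0]
  grip_force: 40

```text
t: 20.85
tool_pos: [0.5443, 0.2417, 0.1484]
orientation: [3.126, -0.316, 0.0]
force: [-0.3, -0.2, -0.4]
opening: 0.0394
gripper_force: 40.0
```

```bash
python3 -c "
from h import *
rel(.5445,.2405,.37,-11.5)
from plant import eyes
import cv2;cv2.imwrite('pics/f1.png',eyes.read_camera('scene')['image'][:,:,::-1])"
```

```text
tilt [ 0. -0. -1.] psi -11.56 pos [0.5443 0.2417 0.1484] -> rel cm [  0.05   0.11 -22.16] roll -0.06 F [-0.3 -0.2 -0.4] open 0.0394 t 20.85
```

Emit:
play_rows:
  targets: [0,0,-0.4,0,0,0,-1.2,0,0,0,-3,0,0,0,-5.5,0,0,0,-8,0,0,0,-10.5,0,0,0,-11.7,0,0,0,-11.7,0]

```text
t: 21.57
tool_pos: [0.546, 0.2424, 0.2698]
orientation: [-3.123, 0.316, -0.01]
force: [0.3, 1.1, -2.3]
opening: 0.0397
gripper_force: 40.0
```

Emit:
play_rows:
  targets: [1,1,0,-6,3,3,0,-13,5.5,5.6,0,-20,8,8.2,0,-27,10.5,10.7,0,-33,13,13.3,0,-39,15,15.4,0,-44.5,15.7,16,0,-44.5]

```text
t: 22.23
tool_pos: [0.6667, 0.049, 0.2623]
orientation: [3.011, 0.894, -0.006]
force: [0.1, -0.6, -1.8]
opening: 0.0395
gripper_force: 40.0
```

Emit:
play_rows:
  targets: [0,0,0,0,0,0,0,0,0,0,0,0,0,0,0,0]

```text
t: 22.57
tool_pos: [0.6653, 0.0552, 0.2651]
orientation: [-3.012, -0.892, 0.001]
force: [-0.7, 0.2, -3.3]
opening: 0.0395
gripper_force: 40.0
```

```bash
python3 - <<'E'
import cf
from cf import *
from plant import eyes,read_state
rel(.6658,.0531,.25,33)
im=eyes.read_camera('scene')['image'][:,:,::-1];cv2.imwrite('pics/f2.png',im)
c=cv2.resize(im[120:230,330:440],None,fx=5,fy=5,interpolation=cv2.INTER_CUBIC)
for i in range(0,110,10):cv2.putText(c,str(330+i),(i*5,8),0,.3,(0,0,255));cv2.putText(c,str(120+i),(0,i*5+4),0,.3,(0,0,255))
cv2.imwrite('pics/f2c.png',c)
p=read_state()['tool_pos'];x0=[p[0]-.0013,p[1]-.0009,np.radians(33)];z=p[2]-.0034
for k,L in dict(ear_top=[(.064,-.017,.012),(.064,.017,.012)],ear_bot=[(.064,-.017,0),(.064,.017,0)],pin=[(.044,0,.012)]).items():
    cc,s=np.cos(x0[2]),np.sin(x0[2]);print(k,[proj('scene',[x0[0]+cc*l[0]-s*l[1],x0[1]+s*l[0]+cc*l[1],z+l[2]]).round(1).tolist() for l in L])
E
```

```text
tilt [-0.001  0.    -1.   ] psi 33.0 pos [0.6653 0.0552 0.2651] -> rel cm [-0.07  0.2   1.51] roll -0.0 F [-0.7  0.2 -3.3] open 0.0395 t 22.57
ear_top [[403.6, 178.9], [411.1, 171.9]]
ear_bot [[402.8, 183.5], [410.3, 176.4]]
pin [[399.2, 172.1]]
```

View pics/f2c.png

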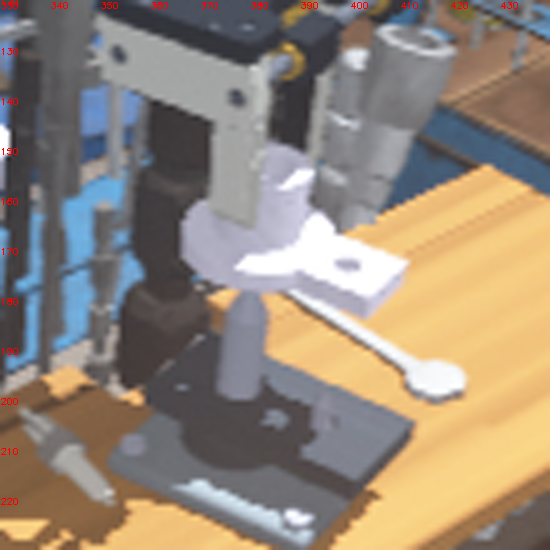

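The picture shows the plate lying flat on the stand and the held flange above it. The ear corner is at (411,172), where I predicted it, and the pin hole at (399,172.5). I'll lower in steps.

Emit:
play_rows:
  targets: [0,0,0.3,0,0,0,0.6,0,0,0,0.8,0,0,0,0.8,0,0,0,0.8,0,0,0,0.8,0]

```text
t: 23.12
tool_pos: [0.666, 0.0535, 0.2573]
orientation: [3.013, 0.891, -0.0]
force: [-0.4, 0.5, -2.5]
opening: 0.0397
gripper_force: 40.0
```

```bash
python3 -c "
from h import *
rel(.6659,.0531,.25,33)"
```

```text
tilt [-0. -0. -1.] psi 32.94 pos [0.666  0.0535 0.2573] -> rel cm [-0.03  0.03  0.73] roll -0.06 F [-0.4  0.5 -2.5] open 0.0397 t 23.12
```

Emit:
play_rows:
  targets: [0,0,0.3,0,0,0,0.6,0,0,0,0.9,0,0,0,1.1,0,0,0,1.3,0,0,0,1.5,0,0,0,1.6,0,0,0,1.6,0]

```text
t: 23.78
tool_pos: [0.6659, 0.0535, 0.2409]
orientation: [-3.013, -0.891, 0.001]
force: [-0.0, 0.3, -3.4]
opening: 0.0395
gripper_force: 40.0
```

Emit:
play_rows:
  targets: [0,0,0.2,0,0,0,0.4,0,0,0,0.6,0,0,0,0.8,0,0,0,1.0,0,0,0,1.0,0]

```text
t: 24.28
tool_pos: [0.6658, 0.0535, 0.2306]
orientation: [-3.012, -0.891, 0.001]
force: [-0.3, 1.3, -1.7]
opening: 0.0392
gripper_force: 40.0
```

Emit:
play_rows:
  targets: [0,0,0.3,0,0,0,0.6,0,0,0,0.9,0,0,0,1.2,0,0,0,1.5,0,0,0,1.8,0,0,0,2.0,0,0,0,2.0,0]

```text
t: 24.95
tool_pos: [0.6657, 0.0536, 0.2105]
orientation: [-3.012, -0.891, 0.002]
force: [0.9, 1.0, -2.9]
opening: 0.0396
gripper_force: 40.0
```

Emit:
play_rows:
  targets: [0,0,0.1,0,0,0,0.2,0,0,0,0.3,0,0,0,0.4,0,0,0,0.5,0,0,0,0.5,0]

```text
t: 25.45
tool_pos: [0.6659, 0.0535, 0.206]
orientation: [-3.013, -0.891, 0.0]
force: [-0.1, -0.3, -2.6]
opening: 0.0394
gripper_force: 40.0
```

Emit:
play_rows:
  targets: [0,0,0.1,0,0,0,0.2,0,0,0,0.3,0,0,0,0.4,0,0,0,0.5,0,0,0,0.6,0,0,0,0.7,0,0,0,0.7,0]

```text
t: 26.12
tool_pos: [0.6659, 0.0536, 0.199]
orientation: [-3.013, -0.891, 0.001]
force: [-0.1, 0.5, -2.3]
opening: 0.0392
gripper_force: 40.0
```

Emit:
play_rows:
  targets: [0,0,0.1,0,0,0,0.2,0,0,0,0.3,0,0,0,0.4,0,0,0,0.5,0,0,0,0.5,0]

```text
t: 26.62
tool_pos: [0.6659, 0.0535, 0.194]
orientation: [-3.013, -0.891, 0.001]
force: [-0.2, 0.9, -2.3]
opening: 0.0394
gripper_force: 40.0
```

Emit:
play_rows:
  targets: [0,0,0.05,0,0,0,0.1,0,0,0,0.15,0,0,0,0.15,0,0,0,0.15,0]

```text
t: 27.03
tool_pos: [0.666, 0.0536, 0.1928]
orientation: [-3.013, -0.891, 0.0]
force: [-0.7, -0.3, -1.6]
opening: 0.0398
gripper_force: 40.0
```

Emit:
play_rows:
  targets: [0,0,0.05,0,0,0,0.1,0,0,0,0.1,0,0,0,0.1,0]

```text
t: 27.37
tool_pos: [0.6661, 0.0536, 0.1924]
orientation: [3.012, 0.891, 0.001]
force: [-1.4, -0.1, 1.7]
opening: 0.0396
gripper_force: 40.0
```

Contact at exactly the expected height. I'll release and retreat.

Emit:
play_rows:
  targets: [0,0,0,0,0,0,0,0,0,0,0,0,0,0,0,0,0,0,0,0,0,0,0,0]
  grip: 7

```text
t: 27.87
tool_pos: [0.666, 0.0536, 0.1917]
orientation: [-3.013, -0.891, 0.0]
force: [0.4, -0.2, 0.3]
opening: 0.0691
gripper_force: 0.0
```

Emit:
play_rows:
  targets: [0,0,-1,0,0,0,-3,0,0,0,-6,0,0,0,-9,0,0,0,-13,0,0,0,-16,0,0,0,-18,0,0,0,-18,0]

```text
t: 28.53
tool_pos: [0.6675, 0.0536, 0.3799]
orientation: [3.01, 0.89, 0.016]
force: [-0.9, 1.0, 1.7]
opening: 0.0698
gripper_force: 0.0
```

Emit:
play_rows:
  targets: [0,0,0,0,0,0,0,0,0,0,0,0,0,0,0,0]

```text
t: 28.87
tool_pos: [0.6654, 0.0535, 0.3698]
orientation: [-3.012, -0.891, 0.005]
force: [-0.2, 0.7, 0.2]
opening: 0.0699
gripper_force: 0.0
```

```bash
python3 - <<'E'
from cf import *
from plant import eyes
im=eyes.read_camera('scene')['image'][:,:,::-1];cv2.imwrite('pics/end.png',im);G={'scene':grad(im)}
for z in(.184,.189,.194,.199):print(z,*cfit('flange',['scene'],G,[.6645,.0522,.576],z0=z,r=.003))
a=cv2.imread('pics/scene0.png').astype(int);d=abs(im.astype(int)-a).sum(2)
for n,(u,v) in dict(plug=(344,212),tape=(303,267),key=(462,193),spanner=(437,196)).items():print(n,d[v-6:v+6,u-6:u+6].mean().round(1))
E
```

```text
0.184 [0.66   0.0547 0.5976] 139.9
0.189 [0.6661 0.051  0.6028] 139.4
0.194 [0.6723 0.0472 0.6096] 138.6
0.199 [0.6719 0.0558 0.3183] 120.3
plug 136.2
tape 2.0
key 2.0
spanner 3.5
```

```bash
python3 -c "
from plant import workorder
print(workorder.close_job())"
```

```text
the job is handed in; nothing more can be done
None
```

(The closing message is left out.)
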